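# Clamp a filter cube with the cam fixture's removable crank

### The job

Clamp the green-windowed filter cube in the cam fixture so that its filter can be changed: fit the loose crank fully down onto the fixture's square shaft, then wind it clockwise (seen from above) by its black handle until the high point of the brass cam, marked by the red dot, points squarely at the sprung jaw and the jaw holds the cube against the fence. Leave the crank seated on the shaft, let go, and leave the tube rack, the lens case and the orange-windowed cube where they stand.

Things in the scene. Friction and masses are not known exactly. Their poses are not given: they have to be found in the camera images.
- clamp: fixed cam fixture, grey base plate 196 x 84 x 12 mm. Origin on the desk under the square shaft; z up; x runs along the plate: cam axis at 60 mm, sprung jaw, filter cube, aluminium fence (face at 143.5 mm); plate from x = -37 to 159 mm. Blue gear housing round the shaft 56 x 60 mm, top 53 mm above the desk; cam, jaw, cube, fence are lower, so the seated crank swings clear over them.
- shaft_tip (a point): centre of the top of the upright steel square shaft, 82 mm above the desk. 16 x 16 mm, sides along this frame's x and y, which turn with it (z up). It stands 26 mm above a round collar (56 mm above the desk); its top 3 mm are a round cone, 15.6 to 11 mm across. It turns stiffly (0.12 N m) and stays where left.
- shaft (a joint): turn angle of the square shaft, rad; grows clockwise seen from above. Four times the cam's angle (a 4:1 reduction under the plate). Hard stop at 15 rad.
- cam (a joint): turn angle, rad, of the brass eccentric cam disc (48 mm across, 6 mm off-centre, top 28 mm above the desk); grows clockwise seen from above, one quarter of the shaft's angle. 0 = low point at the jaw, 3.142 (shaft 12.57) = high point squarely at the jaw; beyond, the jaw backs off. Starts between 0.5 and 1.1.
- cam_high (a point): the cam's high point: on its rim at its upper edge, next to the red dot; it lies 30 mm from the cam's axis and turns with the cam.
- jaw (a joint): travel of the sprung steel jaw that follows the cam, m: 0 at the cam's low point, 0.012 at its high point; it grows towards the fence.
- cube_mid (a point): centre of the filter cube with the green window (39 x 40 x 37 mm, 40 mm in the direction of clamping, black, 0.09 kg, stands loose on the base plate between jaw and fence; half-way up, 30.5 mm above the desk). Clamped against the fence it lies at x = 123.5 mm in the clamp's frame.
- crank_hub (a point): centre of the loose crank's square hub, half-way up: 28 x 28 x 52 mm, sides along this frame's x and y, z up. Socket in its underside 18 x 18 mm, 30 mm deep, sides along x and y: fits in any of four quarter turns. The arm (16 mm wide, 22 to 31 mm above the underside) runs along +x; above it the hub is free all round. Fully seated, the underside rests on the collar and this point meets shaft_tip.
- crank_handle (a point): centre of the crank's upright black handle, half-way up: 22 mm diameter, 50 mm long (32.5 to 82.5 mm above the crank's underside), 70 mm along the crank's x from the hub's axis, 31.5 mm higher than crank_hub. It spins freely on its pin, so it can be gripped while it goes round without turning the wrist, and its rubber bush gives sideways by a few mm (1.6 N/mm).
- crank: the whole crank, dark steel hub and light alloy arm (about 0.3 kg, 95 mm long, 88 mm high), standing socket down on the desk: origin at the centre of the hub's underside, x to the handle, z up. A round 18 mm foot under the arm's end is level with the hub's underside.
- tube_rack: bystander: the orange tube rack nearest the fixture, 52 x 90 x 28 mm high, origin under its centre.
- lens_case: bystander: white round lens case with a black lid, standing left of the fixture, 45 mm diameter, 66 mm high, origin under its centre.
- orange_cube: bystander: black filter cube with an orange window, the one nearest the fixture, 39 x 40 x 37 mm, origin under its centre.
Not all that is in view belongs to the job. Leave any turquoise look-alike of the part that bears cube_mid alone.

How it is judged:
By the outcome, as a careful person would: the job done as asked, in the order asked, and still so for the second after the job is handed in, with the robot touching nothing.
It also fails if it takes over 64 s, if anything falls off the work surface, if the arm or the gripper's body presses on something with over 40 N, if the wrist force passes 120 N, or if a joint passes its speed limit or range.

### The arm

A 7-joint arm with a two-finger parallel gripper is mounted at the origin on a cart in front of the work surface, level with it; the furniture and walls round the work are solid. World frame = base frame: x ahead of the robot, y to its left, z up, the work surface at z = 0. Lengths are in mm, angles in rad, forces in N, time in s.
With the tool pointing down it reaches from about 425 to 925 mm from the base axis. Payload 6.8 kg.
Tool frame: the origin (TCP) lies between the finger pads; the fingertips stand 19 mm ahead of it and the grasp point (between the pads) is the TCP; y points along the fingers, x is the direction in which the jaws open and shut, and the axes are right-handed (so a half turn about y gives the same grasp; the last joint's range is limited). The gripper opens to 88 mm and grips with 3 to 60 N. Pads are 20 mm wide; open, the fingers measure 115 mm over their backs; the gripper's body (75 mm by 178 mm) begins 61 mm behind the grasp point.
Start: joints at [-1.333, 0.477, 0.022, 1.555, -0.011, 1.109, -0.083], TCP at [228.788, 635.061, 241.664] pointing down, gripper open.
Joint ranges: [-2.96, 2.96], [-0.34, 2.1], [-1.41, 1.46], [0.24, 2.44], [-1.37, 4.51], [0.17, 1.92], [-2.96, 2.96]. Speed limits (rad/s): [2.39, 2.39, 3.14, 3.14, 3.14, 3.14, 3.14].

### API

Orientations are given as a unit quaternion [x, y, z, w].
In Python, from station import manip, jaws, imaging gives the robot as it stands. Calls block until the motion is done:
- manip.movep(position, orientation): joint-space move of the TCP to a pose.
- manip.line_to(position, orientation=None, velocity=150): straight line of the TCP; orientation=None keeps the orientation; velocity is the mean speed in mm/s.
- manip.move_j(angles): joint-space move.
- jaws.gripper_to(opening): finger opening in mm; the grip force is fixed at half the most; returns when the fingers have stopped.
- manip.dwell(seconds).
- manip.ik(position, orientation): joint angles nearest the present ones, or None.
- imaging.get_image(name): name is "scene" or "top" or "wrist"; returns a dict with "img" (480x640x3 uint8, red, green, blue), "mtx" (3x3 intrinsics, pixels), "xyz" and "attitude" of the camera in the world. Camera axes: x right, y down, z forward; pixel columns grow to the right and rows downward; lengths in mm; the calibration is good to about 2 mm. A picture is of the moment at which its call begins. There is no depth.
A pose or a line that the arm cannot do raises manip.MotionError and nothing moves.
- manip.finish_job(): hands the job in, once; it reports no verdict.
Readings, each from a call of its own:
- manip.read_clock(): time.
- manip.read_joints(): joint angles.
- manip.read_joint_velocities(): joint speeds.
- manip.read_effort(): joint torques, N m.
- manip.read_position(): TCP position.
- manip.read_eef_rot(): TCP orientation.
- manip.read_contact_force(): force on the tool from outside, world axes, zero at the start.
- manip.read_torque(): the same for the moment, N m.
- manip.read_width(): finger opening in mm.
Only numpy, scipy, OpenCV 4.12 (cv2) and the standard library are available. Lean on these libraries where they do the work, as an engineer would, in place of code of your own. Each camera call takes 0.05 s, during which the arm holds its last target.

## Working session

There is one attempt and no reset: what is moved stays moved. The work goes in short steps, each a Python script; the robot and the scene stay as the last script left them, time stands still between calls to the robot, and variables do not carry over. Pictures are saved under pics/ and viewed, and the job is handed in when it is done.

```bash
mkdir -p pics; ls
python3 - <<'E'
from station import manip, jaws, imaging
import cv2,numpy as np
for n in ["scene","top","wrist"]:
    d=imaging.get_image(n); cv2.imwrite(f"pics/{n}0.png",cv2.cvtColor(d["img"],cv2.COLOR_RGB2BGR))
    print(n,d["mtx"],d["xyz"],d["attitude"])
print(manip.read_clock(),manip.read_position(),manip.read_eef_rot(),manip.read_width())
E
```

```text
pics
scene [[578.38977293   0.         317.06731565]
 [  0.         578.38977293 232.65051276]
 [  0.           0.           1.        ]] [ -50.41664186 -697.88854783  921.90599938] [ 0.86551429 -0.31281464  0.13284635 -0.36794546]
top [[521.41945578   0.         324.22034581]
 [  0.         521.41945578 247.20543933]
 [  0.           0.           1.        ]] [ 418.53911489    2.57107143 1106.41135349] [ 0.71205368 -0.70013841  0.04186229 -0.0321451 ]
wrist [[348.82925585   0.         316.62953295]
 [  0.         348.82925585 236.68195928]
 [  0.           0.           1.        ]] [156.32409468 661.13554796 384.429098  ] [0.80976282 0.56940132 0.08097565 0.11622935]
0.15 [228.66170819 634.65292955 240.92076692] [ 0.57886843  0.4061495  -0.40689921 -0.57826202] 87.86188482491207
```

View pictures.

View pics/scene0.png

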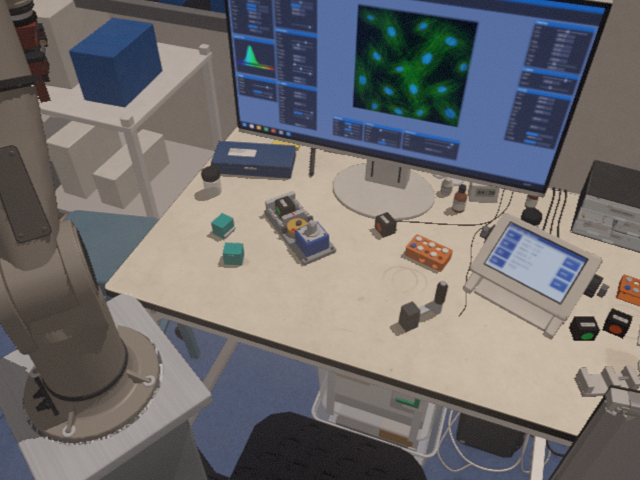

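View pics/top0.png

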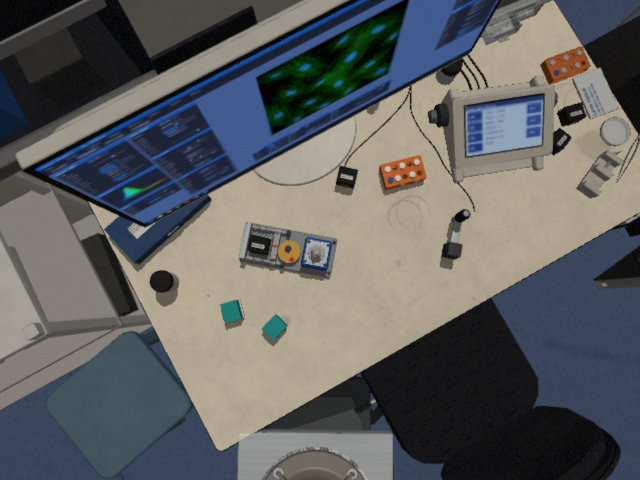

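View pics/wrist0.png

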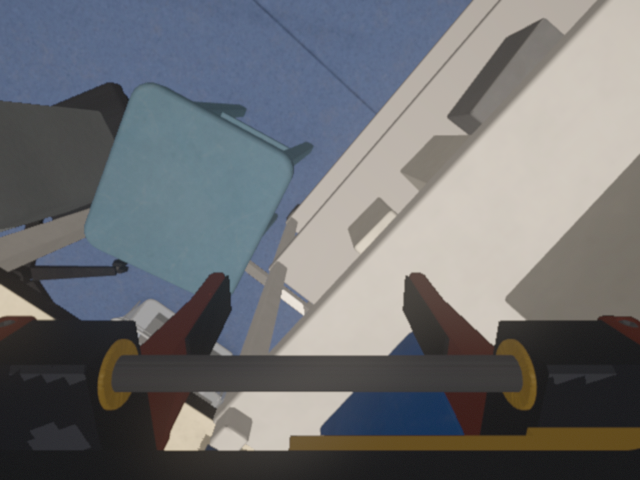

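```bash
cat > h.py <<'E'
import numpy as np, cv2
from scipy.spatial.transform import Rotation as R
from station import manip, jaws, imaging
def snap(n,fn=None):
    d=imaging.get_image(n)
    if fn: cv2.imwrite("pics/"+fn,cv2.cvtColor(d["img"],cv2.COLOR_RGB2BGR))
    return d
def ray(d,uv):
    v=np.linalg.inv(d["mtx"])@[uv[0],uv[1],1]
    return np.array(d["xyz"]),R.from_quat(d["attitude"]).apply(v)
def onz(d,uv,z):
    o,v=ray(d,uv); return o+v*(z-o[2])/v[2]
def proj(d,p):
    c=R.from_quat(d["attitude"]).inv().apply(np.array(p)-d["xyz"]); q=d["mtx"]@c; return q[:2]/q[2]
def tri(d1,u1,d2,u2):
    o1,v1=ray(d1,u1);o2,v2=ray(d2,u2)
    v1/=np.linalg.norm(v1);v2/=np.linalg.norm(v2)
    A=np.stack([v1,-v2],1);s=np.linalg.lstsq(A,o2-o1,rcond=None)[0]
    a=o1+s[0]*v1;b=o2+s[1]*v2
    return (a+b)/2,np.linalg.norm(a-b)
def crop(d,x0,y0,x1,y1,k,fn):
    c=d["img"][y0:y1,x0:x1]; cv2.imwrite("pics/"+fn,cv2.cvtColor(cv2.resize(c,None,fx=k,fy=k,interpolation=cv2.INTER_CUBIC),cv2.COLOR_RGB2BGR))
E
python3 - <<'E'
from h import *
t=snap("top");s=snap("scene")
crop(t,230,210,350,290,6,"t_fix.png")
crop(t,430,195,490,270,7,"t_crank.png")
crop(s,255,180,345,270,6,"s_fix.png")
crop(s,380,270,470,340,7,"s_crank.png")
print(R.from_quat(manip.read_eef_rot()).as_matrix().round(3))
for uv in [(315,253),(453,250),(462,215),(161,281),(346,177),(404,172)]: print(uv,onz(t,uv,50).round())
E
```

```text
[[ 0.339 -0.    -0.941]
 [ 0.941 -0.001  0.339]
 [-0.001 -1.    -0.   ]]
(315, 253) [518.   7.  50.]
(453, 250) [ 529. -274.   50.]
(462, 215) [ 601. -294.   50.]
(161, 281) [455. 317.  50.]
(346, 177) [676. -54.  50.]
(404, 172) [ 689. -174.   50.]
```

View pics/t_fix.png

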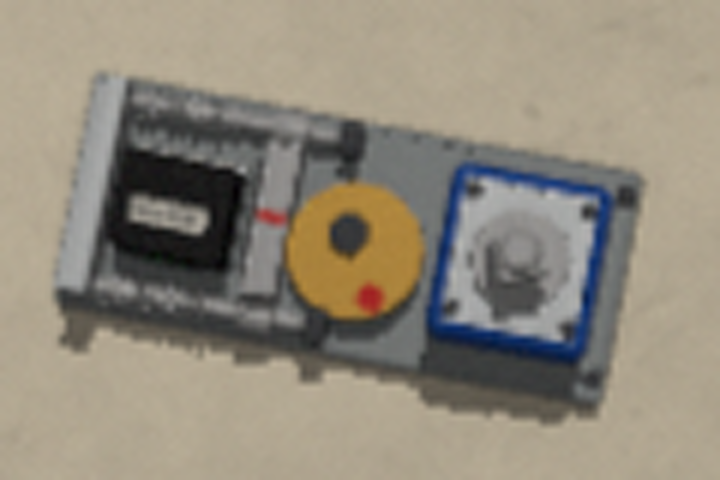

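View pics/t_crank.png

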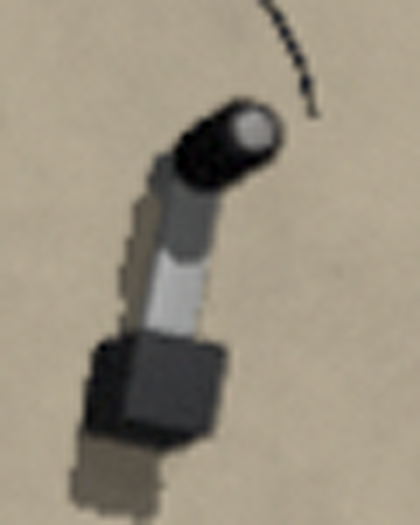

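View pics/s_fix.png

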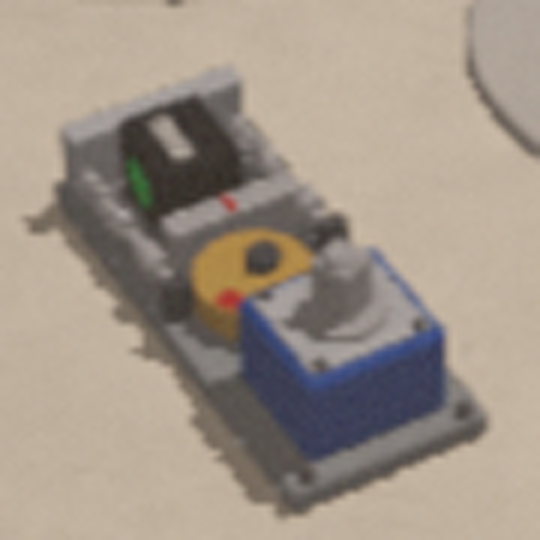

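View pics/s_crank.png

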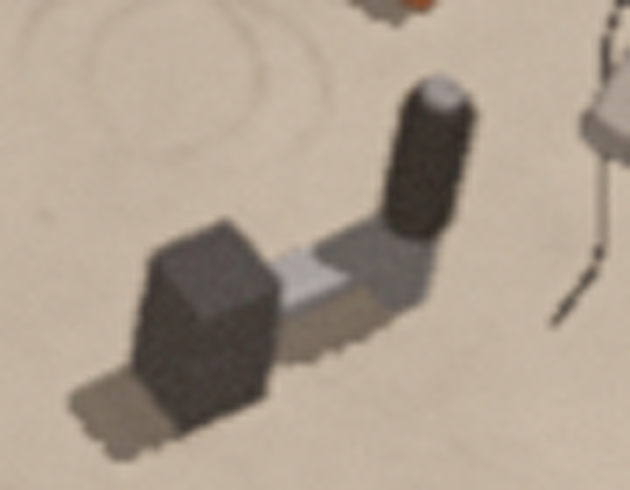

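```bash
cat >> h.py <<'E'
def Q(psi):
    c,s=np.cos(psi),np.sin(psi)
    return R.from_matrix(np.array([[c,0,-s],[s,0,c],[0,-1,0]])).as_quat()
E
python3 - <<'E'
from h import *
d=np.deg2rad
print(np.abs(Q(d(70.2))@np.array(manip.read_eef_rot())))
for name,p in [("crank",(565,-284,200)),("hub",(530,-274,36)),("shaft",(518,7,200)),("shaftlow",(518,7,95)),("h+x",(588,7,120)),("h-x",(448,7,120)),("h-y",(518,-63,120)),("h+y",(518,77,120))]:
    for a in range(-180,180,45):
        q=manip.ik(p,Q(d(a)))
        print(name,a,None if q is None else np.round(q,2))
s=imaging.get_image("scene");t=imaging.get_image("top")
print("monitor", tri(s,(240,130),t,(147,222)), tri(s,(548,190),t,(482,50)))
E
```

```text
0.9999999098679273
crank -180 [-0.4   0.83  1.27  1.75 -0.84  1.23 -2.04]
crank -135 [-0.4   0.83  1.27  1.75 -0.84  1.23 -1.26]
crank -90 [-0.2   0.57  0.82  1.74 -0.47  1.04 -0.79]
crank -45 [-0.23  0.59  0.87  1.75 -0.51  1.05  0.03]
crank 0 [-0.21  0.57  0.83  1.74 -0.48  1.04  0.79]
crank 45 [-0.21  0.57  0.84  1.74 -0.48  1.04  1.58]
crank 90 [-0.27  0.62  0.94  1.75 -0.56  1.07  2.43]
crank 135 [ 1.04  0.64 -0.99  1.66  0.58  1.16  2.26]
hub -180 [-0.4   1.12  1.26  1.94 -1.23  1.14 -1.75]
hub -135 [-0.33  0.94  1.05  1.94 -1.04  0.95 -1.1 ]
hub -90 [-0.21  0.8   0.83  1.93 -0.83  0.8  -0.48]
hub -45 [-0.13  0.74  0.69  1.92 -0.69  0.74  0.19]
hub 0 [-0.13  0.74  0.69  1.92 -0.69  0.74  0.98]
hub 45 [-0.01  0.68  0.52  1.92 -0.51  0.68  1.61]
hub 90 [ 0.05  0.66  0.43  1.91 -0.43  0.66  2.32]
hub 135 [ 0.95  0.76 -0.79  1.85  0.71  0.85  2.15]
shaft -180 [-1.06  0.59  1.29  2.02 -0.67  1.05 -2.59]
shaft -135 [-1.06  0.59  1.29  2.02 -0.67  1.05 -1.8 ]
shaft -90 [-0.89  0.39  0.96  2.01 -0.4   0.93 -1.3 ]
shaft -45 [-0.74  0.33  0.75  2.01 -0.28  0.91 -0.63]
shaft 0 [-0.66  0.3
[... 1779 characters left out ...]
 1.14]
h-y 90 [-0.39  0.42  0.49  2.05 -0.29  0.73  1.85]
h-y 135 [-0.24  0.4   0.29  2.04 -0.17  0.72  2.52]
h+y -180 [-0.21  0.39 -0.07  2.02  0.04  0.73  2.84]
h+y -135 [-1.13  0.81  1.27  2.07 -0.94  1.02 -1.71]
h+y -90 [-0.84  0.48  0.74  2.06 -0.47  0.77 -1.39]
h+y -45 [-0.74  0.45  0.6   2.05 -0.37  0.75 -0.7 ]
h+y 0 [-0.66  0.42  0.49  2.05 -0.3   0.74  0.02]
h+y 45 [-0.58  0.41  0.39  2.04 -0.23  0.73  0.74]
h+y 90 [-0.47  0.39  0.25  2.04 -0.14  0.73  1.44]
h+y 135 [-0.35  0.39  0.1   2.03 -0.06  0.73  2.14]
monitor (array([560.98418412, 325.35053541, 131.26322667]), np.float64(4.654987374330265)) (array([ 895.96743547, -300.53646403,  166.63638772]), np.float64(5.850883241589366))
```

Run:
```python
from h import *
d=np.deg2rad
manip.line_to((380,250,240),Q(d(80)),velocity=300)
print(manip.read_clock(),manip.read_position())
manip.movep((550,20,165),Q(d(90)))
print(manip.read_clock(),manip.read_position(),np.round(manip.read_joints(),2))
w=snap("wrist","w1.png"); np.savez("w1.npz",**w)
print(w["xyz"],R.from_quat(w["attitude"]).as_matrix().round(3))
```

```text
1.875 [379.55441116 251.02287386 240.03605183]
3.0083 [549.86098066  21.88627355 165.01561928] [-0.44  0.38  0.37  1.95 -0.18  0.85  1.59]
[472.98252863  21.87276346 308.64984412] [[-0.002  0.96   0.28 ]
 [ 1.     0.002  0.002]
 [ 0.001  0.28  -0.96 ]]
```

View pics/w1.png

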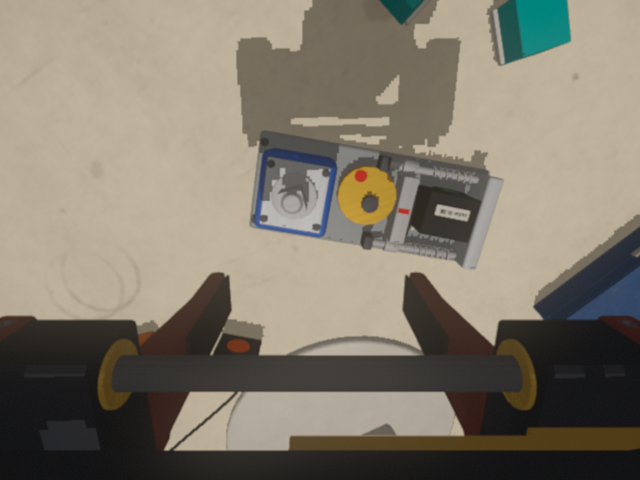

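Run:
```python
from h import *
w=dict(np.load("w1.npz")); crop(w,245,125,345,245,5,"w1_sh.png");crop(w,320,140,510,275,4,"w1_cam.png")
# detect
img=w["img"]; hsv=cv2.cvtColor(img,cv2.COLOR_RGB2HSV)
def blob(m,n):
    c,_=cv2.findContours(m.astype(np.uint8),cv2.RETR_EXTERNAL,cv2.CHAIN_APPROX_NONE)
    for k in sorted(c,key=cv2.contourArea)[::-1][:3]:
        print(n,cv2.contourArea(k),cv2.minAreaRect(k),cv2.minEnclosingCircle(k))
sub=np.zeros(img.shape[:2],bool); sub[125:275,245:510]=1
H,S,V=hsv[...,0].astype(int),hsv[...,1],hsv[...,2]
blob(sub&(S>120)&(H>100)&(H<130),"blue")
blob(sub&(S>150)&((H<6)|(H>172)),"red")
blob(sub&(S>120)&(H>14)&(H<32),"brass")
```

```text
blue 791.5 ((294.770263671875, 192.37838745117188), (72.99314880371094, 79.07591247558594), 9.462321281433105) ((293.8525695800781, 192.92477416992188), 50.07312774658203)
blue 0.0 ((265.0, 158.0), (0.0, 0.0), 0.0) ((265.0, 158.0), 9.999999747378752e-05)
blue 0.0 ((265.0, 161.0), (0.0, 0.0), 0.0) ((265.0, 161.0), 9.999999747378752e-05)
red 73.0 ((360.5, 175.5), (9.0, 9.0), 90.0) ((360.5, 175.5), 5.147915363311768)
red 24.0 ((403.4459228515625, 210.82432556152344), (9.370742797851562, 3.452378749847412), 9.462321281433105) ((403.5, 210.5), 4.743516445159912)
brass 2627.5 ((366.0, 195.0), (58.0, 58.0), 90.0) ((366.3471374511719, 194.6875762939453), 29.666330337524414)
```

View pics/w1_sh.png

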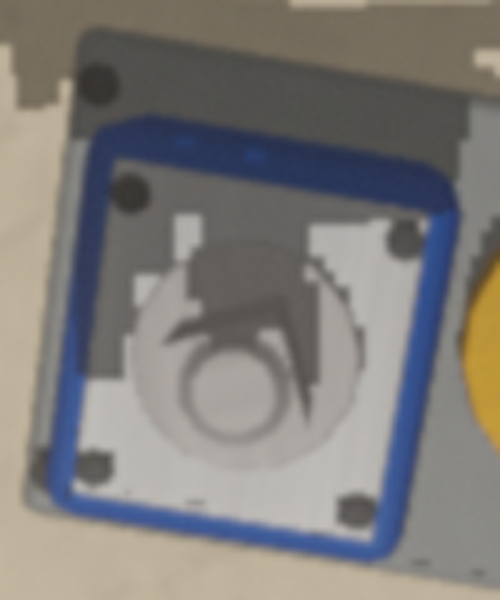

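View pics/w1_cam.png

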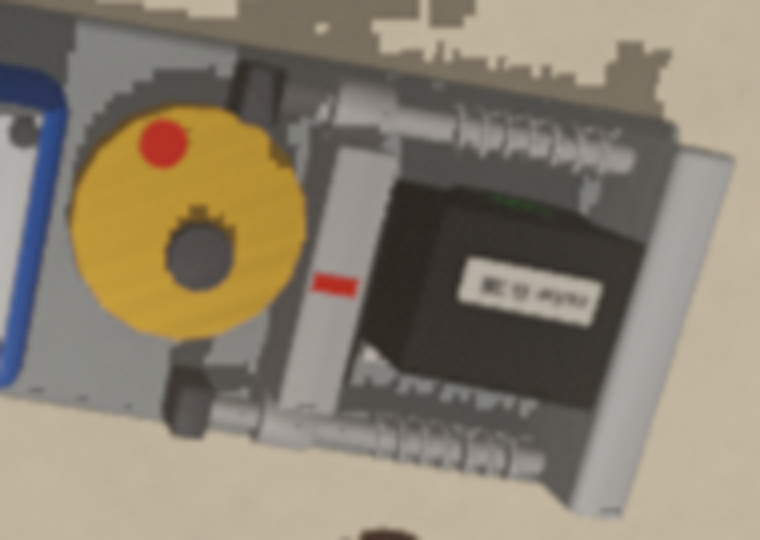

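Run:
```python
from h import *
w=dict(np.load("w1.npz")); crop(w,262,165,327,225,11,"w1_sh2.png")
f=lambda cx,cy,k,x0,y0:((cx+.5)/k-.5+x0,(cy+.5)/k-.5+y0)
tip=onz(w,f(235,392,5,245,125),82); col=onz(w,f(247,355,5,245,125),56)
print("tip",tip,"collar",col)
disc=onz(w,f(188,222,4,320,140),28); dot=onz(w,f(163,143,4,320,140),28); piv=onz(w,f(200,256,4,320,140),28)
print("disc",disc,"dot",dot,"piv",piv,np.linalg.norm((disc-piv)[:2]),np.linalg.norm((piv-tip)[:2]),np.linalg.norm((piv-col)[:2]))
fa=onz(w,f(677,147,4,320,140),45);fb=onz(w,f(574,508,4,320,140),45)
ax=(piv-tip)[:2];print("ax angle",np.degrees(np.arctan2(ax[1],ax[0])))
v=(fb-fa)[:2];print("fence angle+-90",np.degrees(np.arctan2(v[1],v[0])))
for n,p in [("dot-piv",dot-piv),("disc-piv",disc-piv)]: print(n,np.degrees(np.arctan2(p[1],p[0])))
# housing edges z=53
c=[onz(w,f(*p,5,245,125),53) for p in [(55,500),(388,560),(458,215)]]
for a,b in [(0,1),(1,2)]: 
    v=(c[b]-c[a])[:2];print(np.linalg.norm(v),np.degrees(np.arctan2(v[1],v[0])))
print("housing centre",(c[0]+c[2])/2)
```

```text
tip [516.06923765   5.76631725  82.        ] collar [515.53930664   5.76533439  56.        ]
disc [519.73331874  62.81429458  28.        ] dot [503.89312582  57.15403933  28.        ] piv [526.70707092  65.55948017  28.        ] 7.49461562061517 60.732082360530356 60.82810886361223
ax angle 79.91202909538772
fence angle+-90 -8.35806052632702
dot-piv -159.77447018145625
disc-piv -158.5131479955612
51.25111127646105 79.50287146391886
52.80522908125211 169.3663285022624
housing centre [516.9010896    6.28162098  53.        ]
```

View pics/w1_sh2.png

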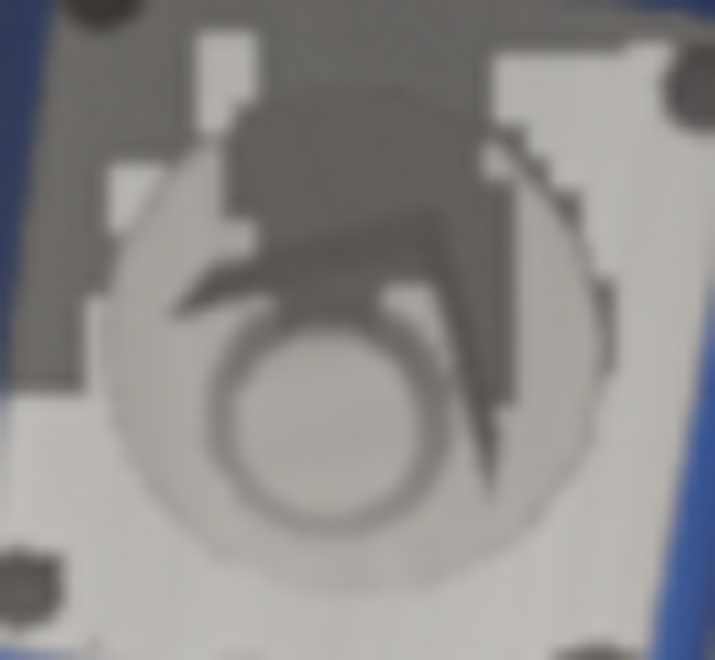

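Run:
```python
from h import *
w=dict(np.load("w1.npz"))
f=lambda cx,cy:((cx+.5)/11-.5+262,(cy+.5)/11-.5+165)
def seg(a,b,z):
    v=(onz(w,f(*b),z)-onz(w,f(*a),z))[:2]; print(np.linalg.norm(v),np.degrees(np.arctan2(v[1],v[0]))%90)
seg((170,315),(490,490),79);seg((170,315),(430,285),79);seg((430,285),(490,490),79)
seg((205,265),(435,215),56)
# predicted square corners for shaft orientation 5..45
for a in [10,16,22,28]:
  for z in (79,56):
    o=[]
    for k in range(4):
        t=np.deg2rad(a+45+90*k); p=proj(w,(516.07+11.3*np.cos(t),5.77+11.3*np.sin(t),z)); o.append(((p-[262,165]+.5)*11-.5).round().astype(int).tolist())
    print(a,z,o)
```

```text
21.952991868568805 60.90530386605277
15.765070101916827 6.724107670526877
13.007740246354537 15.729160589298028
15.55586063737237 12.341221208203791
10 79 [[487, 519], [440, 261], [178, 307], [231, 563]]
10 56 [[497, 446], [454, 210], [215, 252], [263, 486]]
16 79 [[498, 503], [423, 251], [168, 323], [247, 573]]
16 56 [[507, 431], [438, 200], [206, 267], [278, 496]]
22 79 [[506, 486], [405, 242], [160, 341], [265, 581]]
22 56 [[514, 416], [422, 192], [199, 283], [294, 503]]
28 79 [[513, 468], [386, 235], [154, 359], [283, 587]]
28 56 [[520, 399], [405, 186], [193, 300], [311, 509]]
```

Run:
```python
from h import *
d=np.deg2rad
manip.line_to((470,0,220),velocity=400)
manip.movep((600,-290,200),Q(d(75)))
print(manip.read_clock(),manip.read_position(),np.round(manip.read_joints(),2))
w=snap("wrist","w2.png"); np.savez("w2.npz",**w)
crop(w,200,100,440,280,3,"w2c.png")
```

```text
4.6667 [ 600.51671998 -287.89882924  199.5492193 ] [-0.06  0.56  0.6   1.65 -0.36  1.04  1.97]
```

View pics/w2.png

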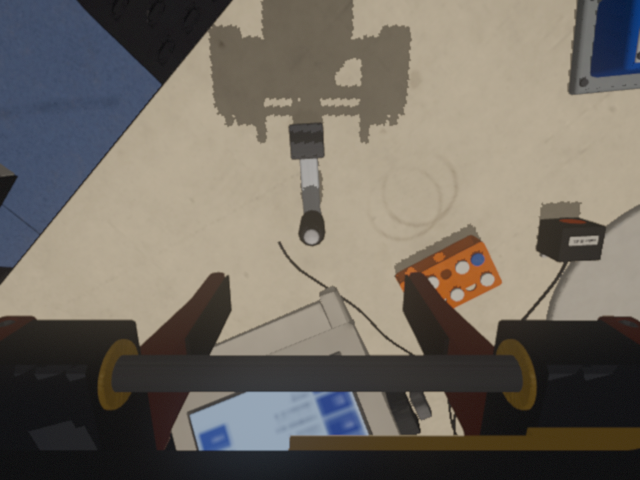

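View pics/w2c.png

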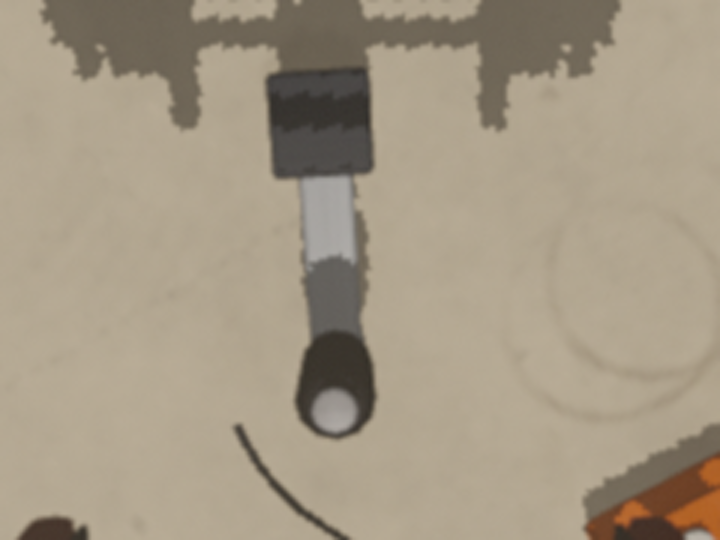

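Run:
```python
from h import *
w=dict(np.load("w2.npz"));print(w["xyz"])
f=lambda cx,cy,k=3,x0=200,y0=100:((cx+.5)/k-.5+x0,(cy+.5)/k-.5+y0)
c=[onz(w,f(*p),52)[:2] for p in [(268,74),(368,69),(373,170),(275,177)]]
c=np.array(c);print(c.round(1),c.mean(0))
for i in range(4):
    v=c[(i+1)%4]-c[i];print(np.linalg.norm(v),np.degrees(np.arctan2(v[1],v[0])))
h=onz(w,f(335,411),82.5)[:2];print("handle",h,h-c.mean(0),np.linalg.norm(h-c.mean(0)),np.degrees(np.arctan2(*(h-c.mean(0))[::-1])))
t=imaging.get_image("top")
print("top handle",onz(t,f(255,130,7,430,195),82.5), "pred hub px top",[(proj(t,(*q,52))-[430,195])*7 for q in c])
```

```text
[ 526.23588284 -268.12578174  343.24319141]
[[ 512.8 -286.8]
 [ 518.3 -260.8]
 [ 543.9 -266.1]
 [ 538.9 -292.3]] [ 528.49275958 -276.50786308]
26.522722260358524 77.89320684800234
26.13489883256399 -11.591872749235877
26.721157971756874 -100.84877841405044
26.720533765644493 167.9851477323748
handle [ 598.66168448 -291.11320886] [ 70.1689249  -14.60534577] 71.67282711161815 -11.757974017301693
top handle [ 599.62982667 -292.57936002   82.5       ] pred hub px top [array([205.92543774, 439.13524528]), array([116.9355675, 418.5503064]), array([134.12993897, 331.48905057]), array([223.93457298, 350.20227167])]
```

Run:
```python
from h import *
d=np.deg2rad
q=Q(d(78.2))
manip.movep((528.5,-276.5,130),q)
jaws.gripper_to(60)
manip.line_to((528.5,-276.5,36),q,velocity=120)
print(manip.read_position(),manip.read_contact_force())
print(jaws.gripper_to(20),manip.read_width(),manip.read_contact_force(),manip.read_torque())
manip.line_to((528.5,-276.5,160),velocity=150)
print(manip.read_clock(),manip.read_position(),manip.read_width(),manip.read_contact_force())
manip.movep((516,5.8,160),Q(d(104.5)))
print(manip.read_clock(),manip.read_position(),np.round(manip.read_joints(),2),manip.read_contact_force())
snap("wrist","w3.png");s=snap("scene","s3.png");crop(s,220,130,420,280,4,"s3c.png")
```

```text
[ 528.89328637 -276.91421967   36.5809733 ] [ 0.84511887  0.60686771 -0.54031384]
False 27.49082178161489 [-0.57381321  0.16048265  2.47058353] [0.07406287 0.14511877 0.03362859]
8.3833 [ 527.83255971 -275.96155977  158.98294393] 28.376304345310025 [-0.86589471 -0.34324702 -3.89861587]
9.475 [516.28586722   4.08964391 160.03972729] [-0.53  0.34  0.49  2.04 -0.22  0.81  1.91] [ 0.67398928  0.22958528 -2.86823286]
```

View pics/w3.png

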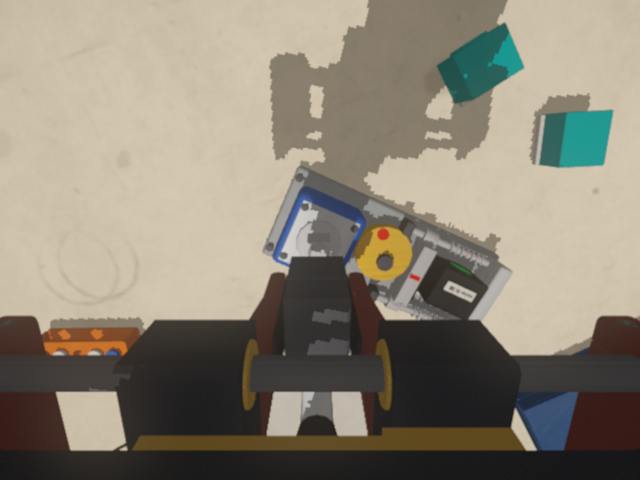

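View pics/s3c.png

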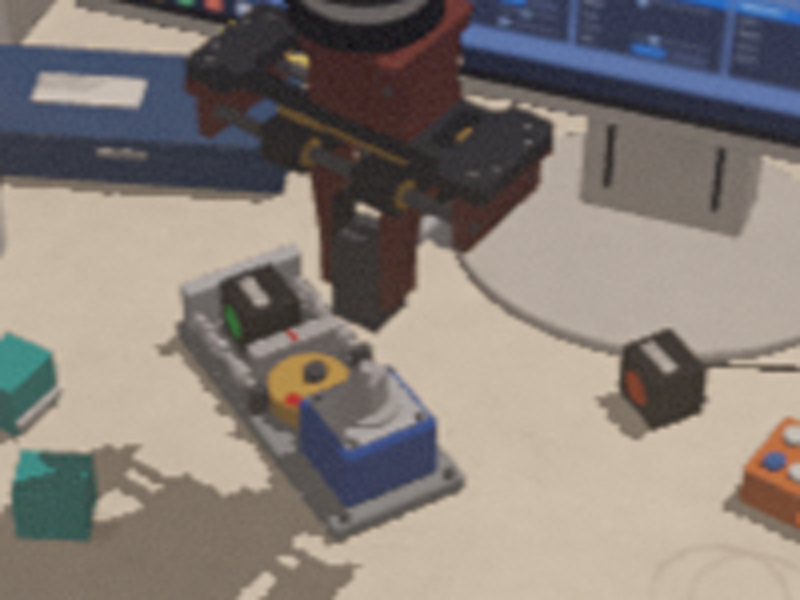

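Run:
```python
from h import *
manip.dwell(0.3)
p=manip.read_position();print(p,manip.read_clock())
w=snap("wrist","w4.png");s=snap("scene");crop(s,270,130,370,230,6,"s4c.png");crop(w,240,220,400,460,2.5,"w4c.png")
a=np.deg2rad(14.5)
for z in (-36,16):
  for k in range(4):
    t=a+np.pi/4+k*np.pi/2; c=p+np.array([19.8*np.cos(t),19.8*np.sin(t),z])
    print(z,((proj(s,c)-[270,130])*6).round(),((proj(w,c)-[240,220])*2.5).round())
```

```text
[516.08461025   5.26364728 159.97624255] 9.875
-36 [234. 429.] [252. 204.]
-36 [186. 472.] [254.  87.]
-36 [252. 504.] [126.  87.]
-36 [299. 460.] [128. 204.]
16 [233. 313.] [272. 345.]
16 [183. 356.] [276. 194.]
16 [251. 388.] [102. 194.]
16 [300. 344.] [107. 345.]
```

View pics/s4c.png

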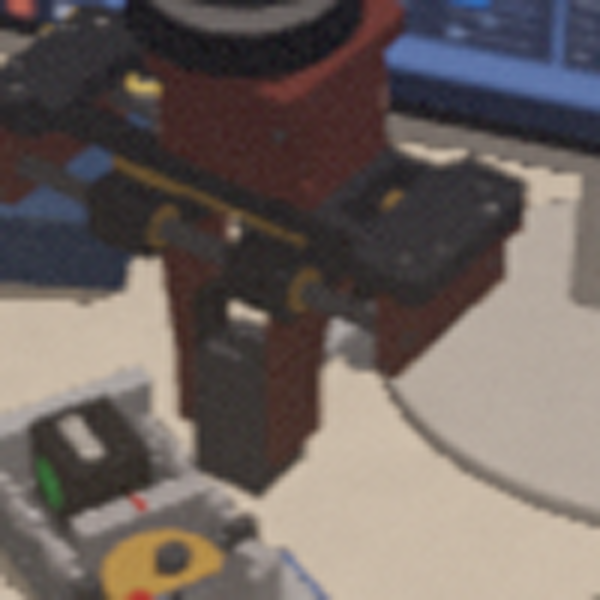

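View pics/w4c.png

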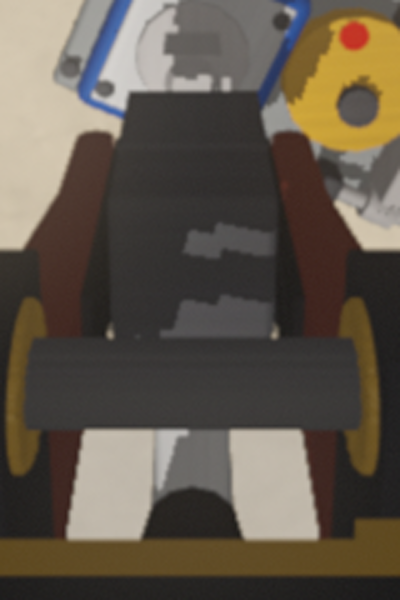

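Run:
```python
from h import *
x,y=515.2,4.6
manip.line_to((x,y,122),velocity=100); manip.dwell(0.2)
f0=np.array(manip.read_contact_force());print(manip.read_position(),f0)
for z in np.arange(118,90,-3.):
    manip.line_to((x,y,z),velocity=60); manip.dwell(.05)
    f=np.array(manip.read_contact_force())-f0
    print(z,np.round(manip.read_position(),1),f.round(1),np.round(manip.read_torque(),2))
    if np.linalg.norm(f)>18: break
print(manip.read_clock(),manip.read_width())
snap("wrist","w5.png");s=snap("scene");crop(s,220,130,370,250,5,"s5c.png")
```

```text
[515.73566522   4.6793966  122.63217929] [-0.69281124  0.74784995 -3.18668854]
118.0 [515.1   4.6 117.9] [ 0.7 -1.1 -1.4] [ 0.03  0.03 -0.01]
115.0 [515.2   4.6 114.9] [ 0.4 -0.9 -0. ] [ 0.08  0.06 -0.04]
112.0 [515.1   4.6 111.9] [ 0.5 -0.9  0. ] [-0.    0.08 -0.04]
109.0 [515.1   4.6 108.9] [ 0.8 -0.7 -0.6] [0.06 0.06 0.05]
106.0 [515.1   4.6 105.9] [ 1.4 -1.3 -0.6] [-0.01  0.09  0.08]
103.0 [515.1   4.6 102.9] [ 0.5 -1.  -0.3] [ 0.09  0.01 -0.02]
100.0 [515.1   4.6  99.9] [ 1.2 -0.5 -0.6] [0.06 0.05 0.02]
97.0 [515.1   4.6  96.9] [ 0.9 -1.1 -0.6] [0.03 0.05 0.03]
94.0 [515.1   4.6  93.9] [ 1.  -0.4 -0.5] [ 0.05  0.06 -0.01]
91.0 [515.9   4.6  91.9] [-0.5 -1.2 10.2] [ 0.07  0.51 -0.02]
13.7083 27.78809210550901
```

View pics/s5c.png

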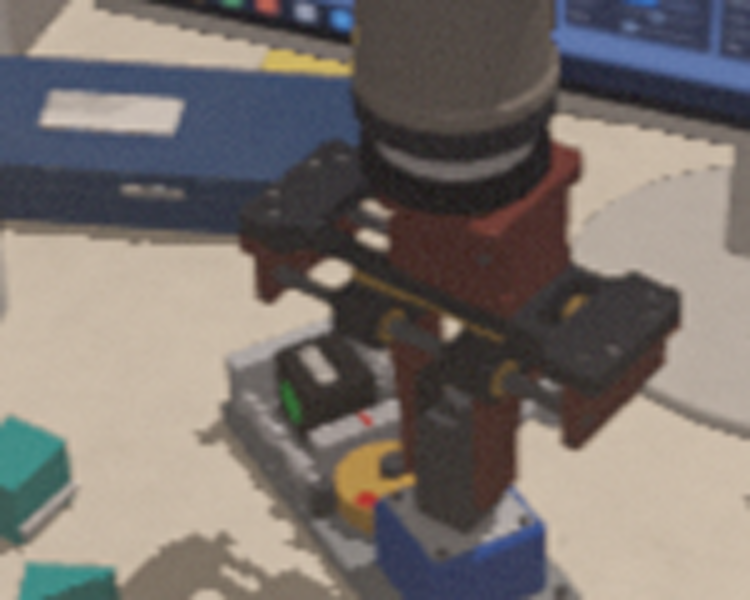

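Run:
```python
from h import *
jaws.gripper_to(60)
manip.line_to((515.2,4.6,215),velocity=200)
manip.line_to((430,100,230),velocity=350)
manip.dwell(.1)
print(manip.read_clock(),manip.read_contact_force())
t=snap("top");crop(t,230,190,370,290,5,"t6.png");s=snap("scene");crop(s,230,160,370,270,5,"s6.png")
snap("wrist","w6.png"); np.savez("t6.npz",**t);np.savez("s6.npz",**s)
```

```text
15.875 [1.34078141 0.36831749 0.27243019]
```

View pics/t6.png

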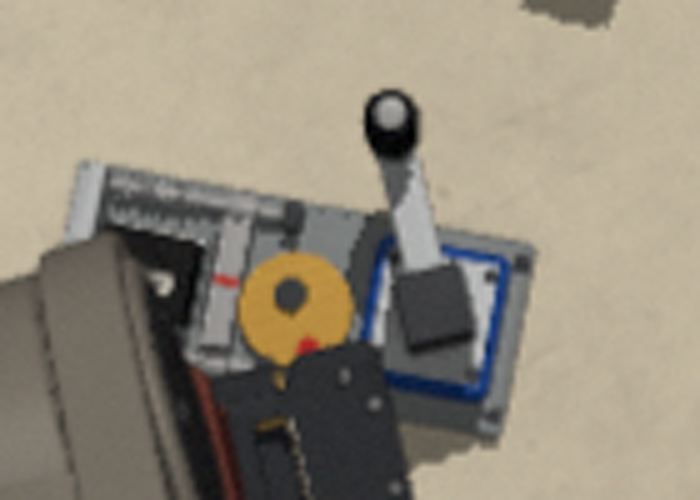

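View pics/s6.png

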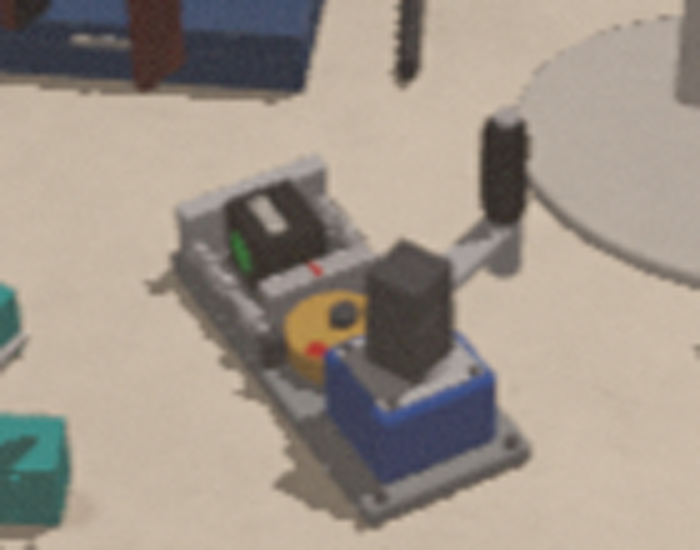

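View pics/w6.png

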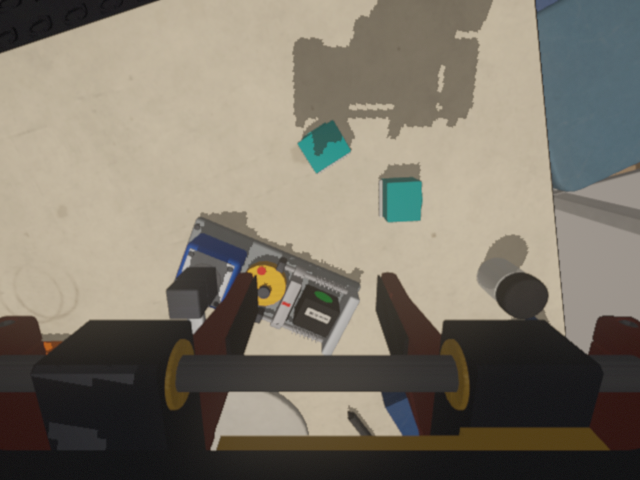

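Run:
```python
from h import *
t=dict(np.load("t6.npz"));s=dict(np.load("s6.npz"))
f=lambda cx,cy,k,x0,y0:((cx+.5)/k-.5+x0,(cy+.5)/k-.5+y0)
ut=f(391,112,5,230,190);us=f(507,117,5,230,160)
print(onz(t,ut,138.5),onz(s,us,138.5),tri(t,ut,s,us))
c=np.array([onz(t,f(*p,5,230,190),108) for p in [(393,277),(462,266),(473,336),(408,353)]]);print(c.mean(0))
d=np.deg2rad
C=np.array([515.2,4.8])
for psi in (90,105,118):
  for a in range(20,-120,-30):
    q=manip.ik((*(C+70*np.array([np.cos(d(a)),np.sin(d(a))])),122),Q(d(psi))); print(psi,a,None if q is None else np.round(q,2))
```

```text
[586.34442539  21.99918494 138.5       ] [590.02486436  26.13015688 138.5       ] (array([585.74064748,  21.73008901, 143.40812643]), np.float64(0.5955350281935817))
[515.61775852   4.59450611 108.        ]
90 20 [-0.58  0.52  0.56  1.92 -0.38  0.81  1.76]
90 -10 [-0.53  0.53  0.58  1.91 -0.39  0.81  1.83]
90 -40 [-0.48  0.51  0.58  1.94 -0.38  0.8   1.89]
90 -70 [-0.45  0.47  0.58  2.01 -0.36  0.77  1.91]
90 -100 [-0.45  0.41  0.57  2.09 -0.33  0.73  1.89]
105 20 [-0.57  0.52  0.55  1.92 -0.37  0.81  2.01]
105 -10 [-0.52  0.53  0.57  1.91 -0.38  0.81  2.08]
105 -40 [-0.47  0.51  0.57  1.94 -0.37  0.8   2.14]
105 -70 [-0.44  0.46  0.56  2.01 -0.35  0.77  2.16]
105 -100 [-0.44  0.41  0.55  2.09 -0.32  0.73  2.15]
118 20 [-0.56  0.52  0.54  1.92 -0.36  0.8   2.23]
118 -10 [-0.5   0.52  0.54  1.91 -0.36  0.81  2.29]
118 -40 [-0.44  0.5   0.53  1.94 -0.35  0.79  2.34]
118 -70 [-0.42  0.46  0.53  2.01 -0.33  0.76  2.37]
118 -100 [-0.43  0.4   0.54  2.09 -0.31  0.73  2.36]
```

```bash
cat >> h.py <<'E'
C=np.array([515.4,4.7]); d2=np.deg2rad
def hp(a,z=121,r=70): return (C[0]+r*np.cos(d2(a)),C[1]+r*np.sin(d2(a)),z)
def wind(a0,a1,step=15,vel=120,lim=30,every=3):
    n=max(1,int(np.ceil(abs(a1-a0)/step)))
    for i,a in enumerate(np.linspace(a0,a1,n+1)[1:]):
        manip.line_to(hp(a),velocity=vel)
        f=np.array(manip.read_contact_force())
        if i%every==0 or i==n-1: print(round(a),round(manip.read_clock(),2),f.round(1),np.round(np.array(manip.read_position())-hp(a),1))
        if np.linalg.norm(f)>lim: print("ABORT",a,f); return a
    return a1
E
python3 - <<'E'
from h import *
q=Q(d2(105))
manip.line_to((585,22.2,205),q,velocity=300)
manip.line_to((585,22.2,121),q,velocity=150)
print(manip.read_contact_force())
jaws.gripper_to(15); print(manip.read_width(),manip.read_contact_force(),manip.read_position())
print(wind(14.2,-100))
print(manip.read_joints(),manip.read_width())
s=snap("scene");crop(s,230,150,370,270,5,"s7.png");t=snap("top");crop(t,230,190,370,290,5,"t7.png")
E
```

```text
[ 0.02953332 -0.18077435  1.00772806]
21.19105507645209 [0.90551991 0.49155034 0.13713835] [585.11061168  22.24691224 121.03645062]
0 18.45 [ 3.5 -1.1 -0.6] [ 1.4 -0.6  0.6]
-43 19.32 [ 3.5 -3.3  2.3] [ 0.3 -0.4  0.2]
-86 20.2 [ 0.4 -3.6  1.3] [-0.4  0.7 -0.2]
-100 20.49 [ 0.6 -0.1 -0.3] [-0.3  1.  -0.2]
-100
[-0.37718387  0.39393784  0.46802596  2.08448903 -0.2666595   0.72133992
  2.09576321] 21.148803044705673
```

View pics/s7.png

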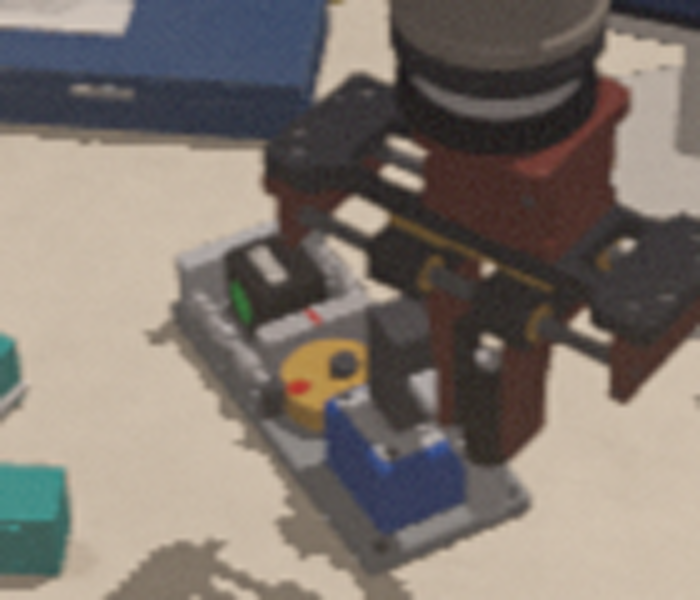

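View pics/t7.png

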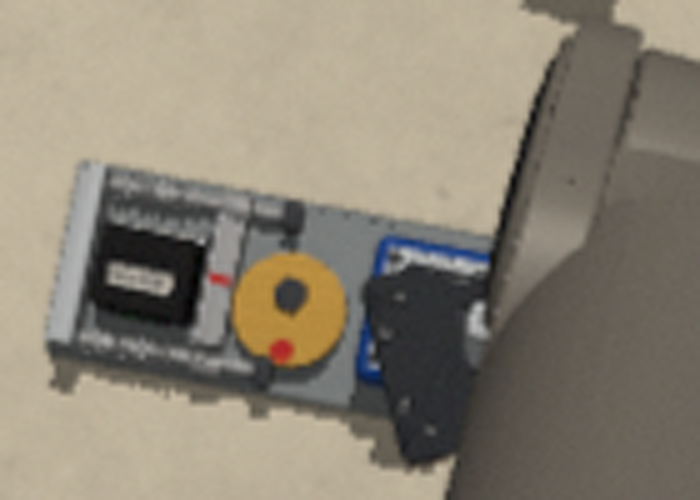

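Run:
```python
from h import *
a=wind(-100,-280)
print(np.round(manip.read_joints(),2),manip.read_width())
if a==-280: print(wind(-280,-460))
print(np.round(manip.read_joints(),2),manip.read_width())
manip.dwell(.2);print(manip.read_contact_force(),manip.read_position())
s=snap("scene");crop(s,230,150,370,270,5,"s8.png");t=snap("top");crop(t,230,190,370,290,5,"t8.png");w=snap("wrist","w8.png")
np.savez("t8.npz",**t);np.savez("w8.npz",**w)
```

```text
-115 20.89 [ 2.8  2.3 -1.9] [0.3 1.1 0. ]
-160 21.79 [ 5.1  1.1 -2.3] [1.6 0.3 0.4]
-205 22.69 [ 5.  -2.2 -2.6] [ 0.7 -0.7  0. ]
-250 23.59 [ 0.4 -0.9  0.3] [-0.5  0.1 -0.2]
-280 24.19 [0.9 3.6 1.1] [0.2 0.8 0.2]
[-0.6   0.43  0.44  2.03 -0.26  0.74  1.82] 21.0938944575494
-295 24.49 [2.2 4.6 1. ] [0.7 0.8 0.3]
-340 25.39 [ 4.6  1.8 -0.1] [ 1.7 -0.8  0.8]
-385 26.29 [ 3.9 -2.7  1.2] [ 0.4 -1.1  0.4]
-430 27.19 [ 2.2 -4.2  1.9] [-0.2  0.1 -0.1]
-460 27.79 [-0.3  0.1  0.9] [-0.4  1.  -0.2]
-460
[-0.36  0.39  0.45  2.08 -0.26  0.72  2.09] 21.04306588417106
[0.67453708 1.97931258 0.05551174] [503.30943309 -63.4556164  120.70163313]
```

View pics/s8.png

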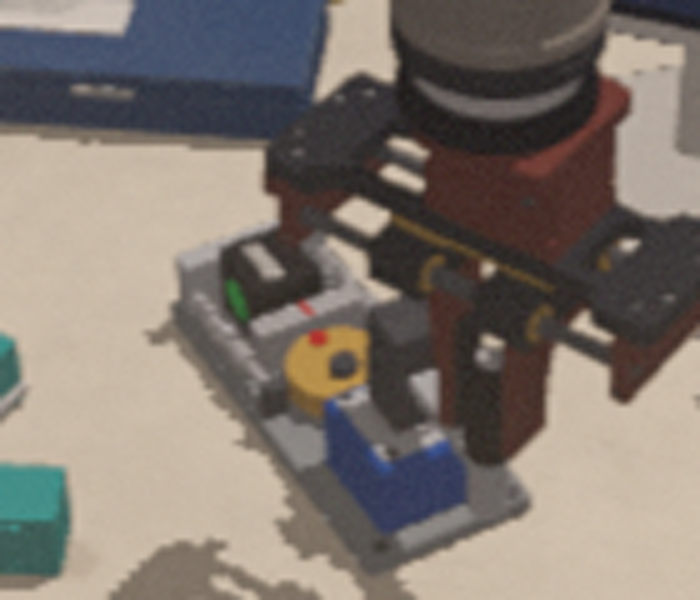

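View pics/t8.png

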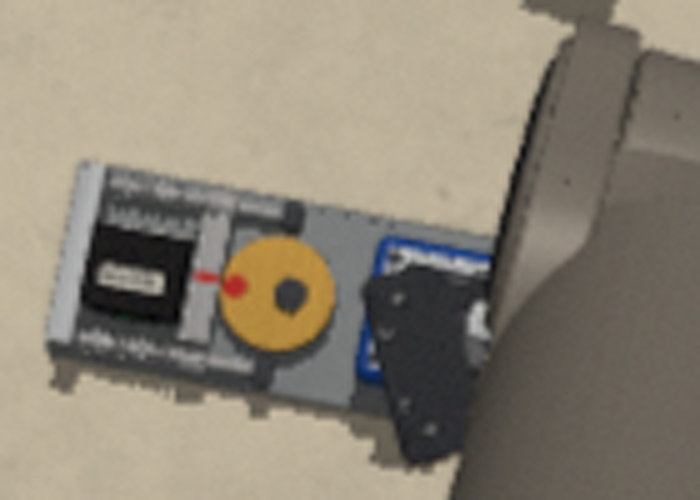

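View pics/w8.png

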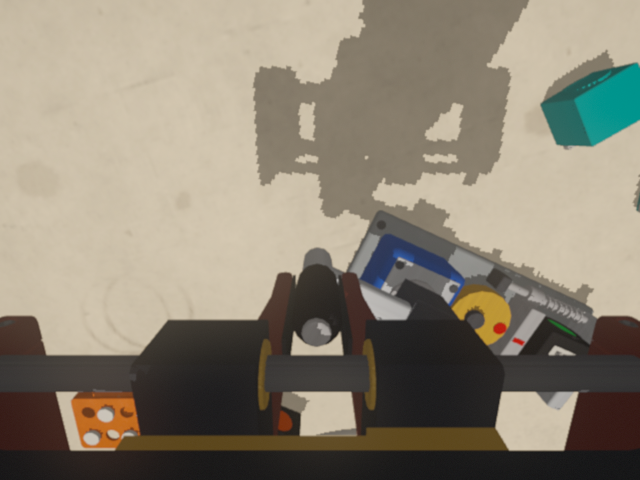

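```bash
cat >> h.py <<'E'
def camang(w,x0,y0,x1,y1,zd=28):
    hsv=cv2.cvtColor(w["img"],cv2.COLOR_RGB2HSV);H,S,V=[hsv[...,i].astype(int) for i in range(3)]
    sub=np.zeros(H.shape,bool);sub[y0:y1,x0:x1]=1
    red=sub&(S>150)&((H<6)|(H>172)); br=sub&(S>120)&(H>12)&(H<32)
    n,l,st,ce=cv2.connectedComponentsWithStats(red.astype(np.uint8)); k=sorted(range(1,n),key=lambda i:-st[i,4])[:3]
    for i in k: print("red",st[i,4],ce[i],onz(w,ce[i],zd)[:2])
    c=max(cv2.findContours((br|red).astype(np.uint8),cv2.RETR_EXTERNAL,cv2.CHAIN_APPROX_NONE)[0],key=cv2.contourArea)
    print("disc",cv2.minEnclosingCircle(c))
    # dark pivot: non-brass hole in the disc hull
    m=np.zeros(H.shape,np.uint8);cv2.drawContours(m,[cv2.convexHull(c)],-1,1,-1);m=cv2.erode(m,np.ones((3,3)))
    hole=(m>0)&~br&~red&(V<110)
    n,l,st,ce2=cv2.connectedComponentsWithStats(hole.astype(np.uint8)); j=1+int(np.argmax(st[1:,4]));print("pivot",st[j,4],ce2[j])
    dot=onz(w,ce[k[0]],zd);piv=onz(w,ce2[j],zd);v=(dot-piv)[:2]
    print("dot-piv len",np.linalg.norm(v),"ang",np.degrees(np.arctan2(v[1],v[0])))
E
python3 - <<'E'
from h import *
w=dict(np.load("w8.npz"));camang(w,440,270,530,360);crop(w,430,260,600,400,4,"w8c.png")
t=dict(np.load("t8.npz"));camang(t,265,230,300,265)
w=dict(np.load("w1.npz"));camang(w,320,140,412,275)
E
```

```text
red 87 [499.44827586 328.13793103] [529.72038293  88.89824891]
red 40 [518.025 341.15 ] [536.52657882 107.35773702]
disc ((478.84942626953125, 314.4375), 31.630756378173828)
pivot 295 [473.62372881 319.42372881]
dot-piv len 22.01002262084145 ang 85.22218698164686
red 10 [276.5 246.8] [531.10151409  87.77891761]
red 3 [271. 245.] [534.65948614  99.28639455]
disc ((285.0, 248.1764678955078), 11.572197914123535)
pivot 32 [287.5 248.5]
dot-piv len 23.122777511157366 ang 82.17808853331778
red 88 [360.5 175.5] [503.99165128  57.25744658]
red 36 [403.44444444 210.80555556] [532.61655538  93.58549889]
disc ((366.3471374511719, 194.6875762939453), 29.666330337524414)
pivot 214 [369.55140187 203.38317757]
dot-piv len 23.973676483899553 ang -159.91474273611252
```

View pics/w8c.png

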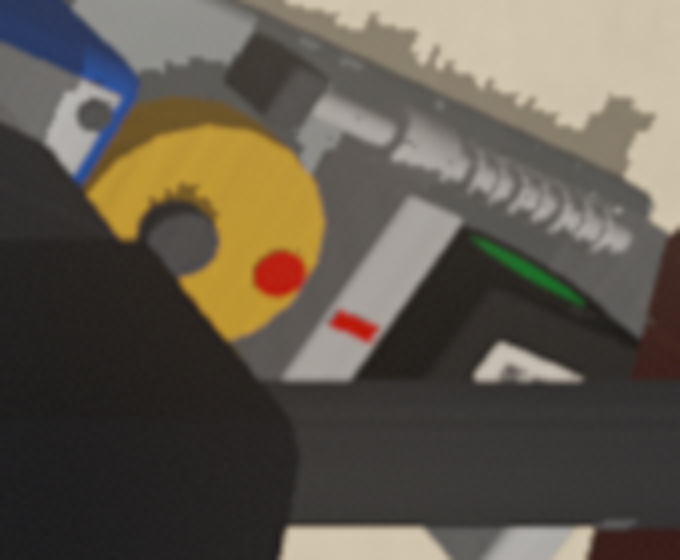

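Run:
```python
from h import *
wind(-460,-468.5,5); manip.dwell(.3)
print(manip.read_contact_force(),manip.read_position())
jaws.gripper_to(50)
p=np.array(manip.read_position())
manip.line_to((p[0],p[1],185),velocity=150)
manip.line_to((545,-45,185),velocity=150) if False else None
print(manip.read_clock(),manip.read_contact_force())
# look from tool yaw 90 w/ camera over the cam
manip.movep((480,-70,205),Q(d2(90)))
manip.movep((575,70,215),Q(d2(90)));manip.dwell(.3)
w=snap("wrist","w9.png");np.savez("w9.npz",**w);print(manip.read_clock())
t=snap("top");np.savez("t9.npz",**t)
```

```text
-464 28.39 [ 3.3  3.9 -2.7] [0.5 0.7 0.2]
-468 28.64 [ 3.3  4.6 -2.9] [0.5 0.8 0.2]
[ 4.00432018  4.98659905 -2.05716539] [493.77963804 -60.9084408  121.14516141]
30.15 [-0.49436057  0.41226192 -1.12623785]
31.5667
```

View pics/w9.png

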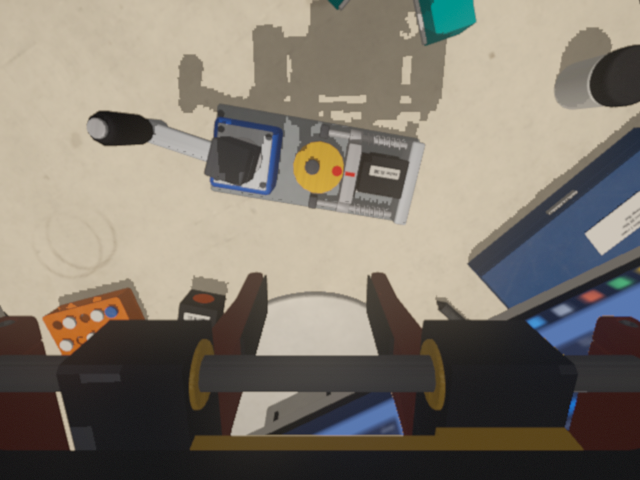

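Run:
```python
from h import *
w=dict(np.load("w9.npz"));camang(w,285,130,347,205);crop(w,200,95,430,230,3.4,"w9c.png");crop(w,285,130,365,205,9,"w9d.png")
t=dict(np.load("t9.npz"));camang(t,265,230,300,265)
```

```text
red 56 [336.5        170.71428571] [530.13231485  87.88679724]
red 2 [346.  173.5] [532.72412494  96.83955608]
disc ((317.5043029785156, 166.7949676513672), 26.030855178833008)
pivot 154 [311.87012987 166.16233766]
dot-piv len 23.422577220310636 ang 79.61825813529796Traceback (most recent call last):
  File "<stdin>", line 3, in <module>
  File "h.py", line 42, in camang
    c=max(cv2.findContours((br|red).astype(np.uint8),cv2.RETR_EXTERNAL,cv2.CHAIN_APPROX_NONE)[0],key=cv2.contourArea)
ValueError: max() iterable argument is empty
```

View pics/w9c.png

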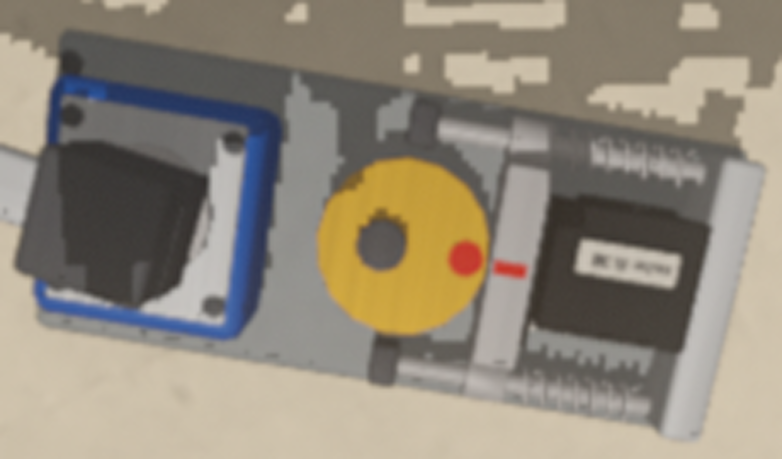

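View pics/w9d.png

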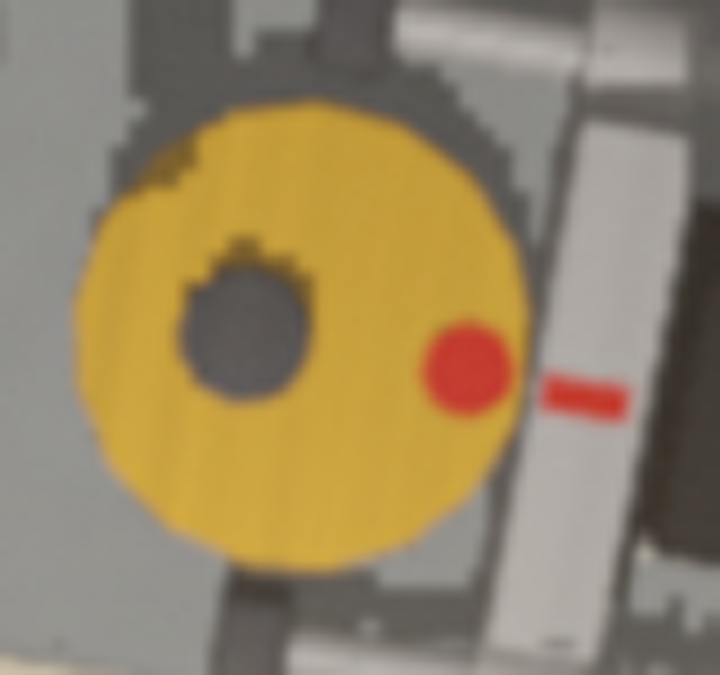

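Run:
```python
from h import *
manip.line_to((430,160,250),velocity=300);manip.dwell(.2)
t=snap("top");s=snap("scene");crop(s,230,150,370,270,5,"s10.png");crop(t,230,190,370,290,5,"t10.png")
w=dict(np.load("w9.npz"))
f=lambda cx,cy,k,x0,y0:((cx+.5)/k-.5+x0,(cy+.5)/k-.5+y0)
e=lambda a,b,z:(lambda v:np.degrees(np.arctan2(v[1],v[0])))((onz(w,f(*b,9,285,130),z)-onz(w,f(*a,9,285,130),z))[:2])
print("jaw edge +90",e((580,120),(487,650),30)+90)
print(manip.read_clock(),manip.read_contact_force())
for a in np.deg2rad(79.9+45+np.arange(4)*90):
    for z in (108,56): 
        P=(515.5+19.8*np.cos(a),4.7+19.8*np.sin(a),z)
        print(z,((proj(s,P)-[230,150]+.5)*5).round(),((proj(t,P)-[230,190]+.5)*5).round())
```

```text
jaw edge +90 81.0849326097443
32.65 [-0.52447636 -0.07244209  1.19816551]
108 [360. 312.] [391. 337.]
56 [362. 402.] [394. 348.]
108 [392. 352.] [463. 351.]
56 [393. 441.] [462. 362.]
108 [451. 329.] [477. 280.]
56 [450. 418.] [475. 294.]
108 [418. 291.] [406. 266.]
56 [418. 380.] [407. 281.]
```

View pics/s10.png

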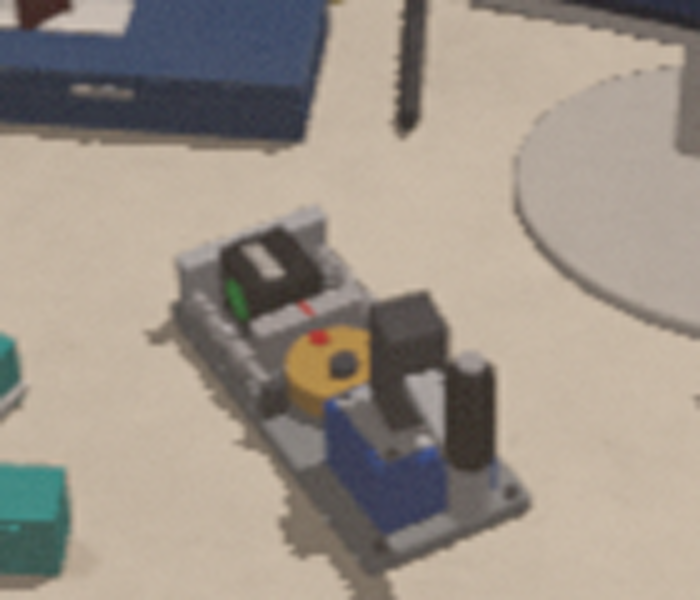

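View pics/t10.png

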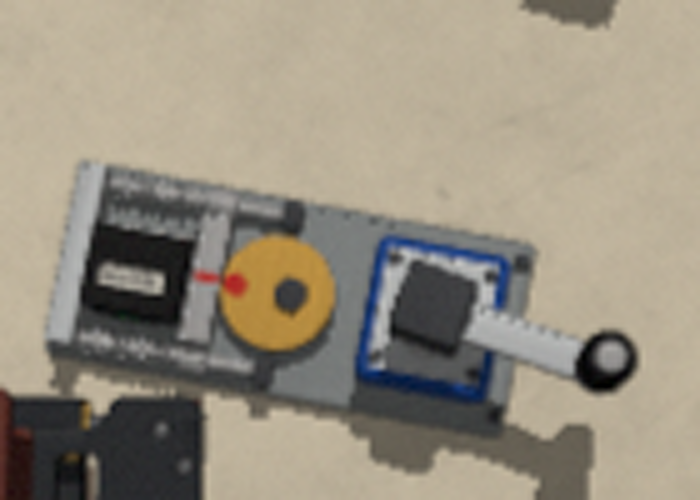

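Run:
```python
from h import *
print(manip.finish_job(),manip.read_clock())
```

```text
the job is handed in; nothing more can be done
the job is handed in; nothing more can be done
```

The green-windowed cube is clamped, and I handed the job in at about 32.7 s, with the gripper open and clear. I fitted the crank over the square shaft and lowered it until it met the collar. Contact came at TCP z ≈ 92 mm, as predicted, with about 10 N. I then wound it clockwise by the handle, about 475° of shaft, allowing for the play in the socket, and let go.

**Last checks:**
- **Cam:** the red dot points at 79.6°. The clamp axis read 79.9° from the cam and shaft centres, and the jaw face read 81.1°. So the cam is within about 1.5° of square, which is about what I can resolve.
- **Clamping:** in the pictures the cube sits between the jaw and the fence with no gap. I judged this by eye and did not measure the cube's position.
- **Crank:** it still looks fully down on the collar. The corner positions I predicted in the scene view were several enlarged pixels (up to 2–3 image pixels) off, which I put down to the crank's turn in the socket and calibration error.
- **Forces:** about 10 N at seating and about 7 N while winding, and near zero after release.
- **Bystanders:** the arm never went near the tube rack, the lens case or the orange cube, and no readings suggested contact. I did not re-measure their positions at the end.

**Disagreements:** the first fence-edge reading of the clamp direction was 81.6° against 79.5–79.9° from the other features. The wrist camera also showed an offset of about 1.5 mm, which I corrected for before fitting the crank.

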